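Back the indexing wheel off by one notch

ROBOT

A 6-joint arm with a two-finger parallel gripper is mounted at the origin on a cart in front of the work surface, level with it; the furniture and walls round the work are solid. World frame = base frame: x ahead of the robot, y to its left, z up, the work surface at z = 0. Lengths are in m, angles in rad, forces in N, time in s.
With the tool pointing down it reaches from about 0.4 to 0.825 m from the base axis. Payload 7 kg.
Tool frame: the origin (TCP) lies at the very end of the fingers, on their centre line; the grasp point (between the pads) lies 19 mm behind it (tcp_to_grasp is the distance from the TCP to the grasp point, in m); x points along the fingers, z is the direction in which the jaws open and shut, and the axes are right-handed (so a half turn about x gives the same grasp; the last joint's range is limited). The gripper opens to 88 mm and grips with 3 to 60 N. Pads are 19 mm wide; open, the fingers measure 130 mm over their backs; the gripper's body (78 mm by 193 mm) begins 47 mm behind the grasp point.
Start: joints at [1.525, 0.359, 0.012, 0, -1.224, -0.288], TCP at [0.221, 0.638, 0.227] pointing down, gripper open.
Joint ranges: [-3.07, 3.07], [-1.43, 2.12], [-1.02, 1.25], [-3.03, 1.67], [-3.05, -0], [-3.03, 3.03]. Speed limits (rad/s): [2.39, 2.39, 3.01, 3.14, 3.14, 3.14].

INTERFACE

Orientations are given as [roll, pitch, yaw] about the fixed x, y, z axes, in that order (R = Rz(yaw) Ry(pitch) Rx(roll)).
In Python, from station import get_state, grab_frame, job_done, tcp_to_grasp gives the robot as it stands. The module is installed in compiled form; this text tells all that it offers.
- The arm moves only by the shell command python3 -m crank 'ROWS' [FORCE]. ROWS is JSON, a list of rows, each a list of 7 numbers: the shift along the tool's x, y, z in m, then the turn, a rotation vector about the tool's x, y, z in rad, then the opening, from 0 (shut) to 1 (fully open). In form: [[x, y, z, wx, wy, wz, fingers], ...]. A call has 1 to 10 rows; each row is the pose to reach, as a shift and turn from the pose commanded when the call began, along the tool's axes at that moment; what a row does not reach only later rows make up. A row lasts 1/8 s, in which the tool goes at most 62.5 mm and 10.7 degrees, less where a joint would pass 70% of its speed; a pose out of reach is approached as far as the arm can. A call with a gripper value outside its range is refused whole. The fingers move at their own pace and stop on an object; FORCE is the grip in N (left out, the last holds). Time passes only in rows, so rows that repeat a pose let the fingers close. It gives the time, the measured TCP pose, the force and the opening at its end, in the units of the state.
- get_state(): the state, without advancing time (a new reading comes with each control period).
- grab_frame(name): name is "scene" or "top" or "wrist"; returns a dict with "pixels" (384x512x3 uint8, red, green, blue), "vfov" (degrees; the focal length in pixels is half the picture's height over the tangent of half this angle, whatever the lens; pixels are square), "cx", "cy" (the principal point, pixels), "k1" (the pictures are not rectified: a ray, as slopes to the right and down, at radius r is drawn at 1 + k1 r^2 times it, then the intrinsics apply), "extrinsics" (4x4, takes a point from world to camera coordinates). Camera axes: x right, y up, looking along -z (the intrinsics and any distortion apply to the point x, -y, -z); pixel columns grow to the right and rows downward; lengths in m; the calibration is good to about 2 mm. A picture is of the moment at which its call begins. There is no depth.
- job_done(): hands the job in, once; it reports no verdict.
The state is a dict: "t": time; "q": joint angles; "qd": joint speeds; "joint_efforts": joint torques, N m; "eef_pos": TCP position; "ee_rot": TCP orientation; "force": force on the tool from outside, world axes, zero at the start; "moment": the same for the moment, N m; "width": finger opening in m.
Only numpy, scipy, OpenCV 4.12 (cv2) and the standard library are available. Lean on these libraries where they do the work, as an engineer would, in place of code of your own. Each camera call takes 0.05 s, during which the arm holds its last target.

TASK

The ratchet indexing wheel has been turned one notch too far. With a fingertip and without gripping anything, push the pawl's thumb plate away from the wheel so that the pawl lifts out of its notch and leans right back; then push one of the wheel's pegs to turn the wheel backward (clockwise seen from above) by exactly one notch (30 degrees), and push the pawl over again so that it drops fully into the next notch. Leave the plaster piece lying on the middle of the wheel, and leave the tape roll, the screw box and the brush where they are.

Things in the scene. Friction and masses are not known exactly. Their poses are not given: they have to be found in the camera images.
- wheel (a joint): Wheel angle (rad), 0 (within 0.02) at the start, positive counter-clockwise from above; one notch backward is -0.524. It stays where left (drag 0.22 N m, about 4 N at a peg). The seated pawl has 0.035 rad of play either way, then blocks clockwise turning. Up to 0.1 short of the next notch the pawl still nearly seats on a tooth's slope; over 0.035 past it, it lands on top of a tooth.
- pawl (a joint): Pawl angle (rad): 0 fully down in a notch, growing as its nose lifts, 1.05 leaning right back on its stop. Above 0.3 the nose is clear of the teeth. By its own weight it falls shut from below about 0.55 and stays back from above about 0.8. It moves with under 2 N at the thumb plate.
- thumb_plate (a point): Centre of the pawl's steel thumb plate: 40 mm wide along the pivot pin, 28 tall, 8 thick, on a stem, centre 60 mm from the pin. Pawl down: leans 27 deg from upright toward the wheel, centre 128 mm above the worktop. Leaning back: 33 deg away from the wheel, centre 60 mm farther out and 125 mm high. Highest on the way: 135 mm.
- pivot (a point): Middle of the pawl's level pivot pin, 75 mm above the worktop, 155 mm from the wheel's axis, in a grey fork 40 mm wide, top 89 mm high. The level line from wheel_top to here is the pawl's direction, square to the pin. The pawl's arm, 12 mm wide, runs from here 69 mm toward the wheel, upper side 81 mm above the worktop when down.
- wheel_top (a point): Centre of the upper face of the ratchet wheel, on its upright axis: dark steel disc 208 mm across lying flat, face 46 mm above the worktop, 12 steel saw teeth 12 mm high on its rim (81 to 103 mm from the axis). Turns with the wheel.
- peg1 (a point): Top centre of one of four upright round steel push pegs on the wheel: 14 mm diameter, 44 tall, top 90 mm above the worktop, 62 mm from the wheel's axis, 90 deg apart. Turns with the wheel. At the start this one stands 135 deg counter-clockwise (from above) from the pawl's direction.
- peg2 (a point): Top centre of one of four upright round steel push pegs on the wheel: 14 mm diameter, 44 tall, top 90 mm above the worktop, 62 mm from the wheel's axis, 90 deg apart. Turns with the wheel. At the start this one stands 135 deg clockwise from the pawl's direction.
- peg3 (a point): Top centre of one of four upright round steel push pegs on the wheel: 14 mm diameter, 44 tall, top 90 mm above the worktop, 62 mm from the wheel's axis, 90 deg apart. Turns with the wheel. At the start this one stands 45 deg clockwise from the pawl's direction.
- peg4 (a point): Top centre of one of four upright round steel push pegs on the wheel: 14 mm diameter, 44 tall, top 90 mm above the worktop, 62 mm from the wheel's axis, 90 deg apart. Turns with the wheel. At the start this one stands 45 deg counter-clockwise from the pawl's direction.
- plaster_piece: Loose white plaster piece, 48x56x23 mm, lying at the middle of the wheel's face (within 5 mm); origin at the centre of its underside. It rides along with the wheel.
- masking_tape: Roll of masking tape, 100 mm across, 25 mm high, standing loose left of the wheel; origin at the centre of its underside.
- screw_box: Small green box of screws, 62x82x36 mm, loose on the right beyond the pawl; origin at the centre of its underside.
- dusting_brush: Flat dusting brush, 38x198x14 mm, lying loose on the right; origin at the centre of its underside.
There are look-alikes about, which are no part of the job. Several things have the shape of the plaster_piece; the one meant has the colours described above.

How it is judged:
By the outcome, as a careful person would: the job done as asked, in the order asked, and still so for the second after the job is handed in, with the robot touching nothing.
It also fails if it takes over 61 s, if anything falls off the work surface, if the arm or the gripper's body presses on something with over 40 N, if the wrist force passes 120 N, or if a joint passes its speed limit or range.

## Working session

There is one attempt and no reset: what is moved stays moved. The work goes in short steps, Python scripts to look and compute and a shell command to move; the robot and the scene stay as the last step left them, time stands still between calls to the robot, and variables do not carry over. Pictures are saved under pics/ and viewed, and the job is handed in when it is done.

```bash
mkdir -p pics; cat > h.py <<'E'
import numpy as np,cv2
from station import get_state,grab_frame
def cam(name,fn=None):
    f=grab_frame(name)
    if fn: cv2.imwrite(fn,f["pixels"][:,:,::-1])
    return f
def proj(f,P):
    P=np.atleast_2d(P); E=np.array(f["extrinsics"]); c=P@E[:3,:3].T+E[:3,3]
    F=f["pixels"].shape[0]/2/np.tan(np.radians(f["vfov"])/2)
    s=np.c_[c[:,0]/-c[:,2],-c[:,1]/-c[:,2]]; r2=(s**2).sum(1,keepdims=True)
    return s*(1+f["k1"]*r2)*F+[f["cx"],f["cy"]]
def onz(f,uv,z):
    from scipy.optimize import fsolve
    F=f["pixels"].shape[0]/2/np.tan(np.radians(f["vfov"])/2)
    d=(np.array(uv,float)-[f["cx"],f["cy"]])/F
    s=d.copy()
    for _ in range(30): s=d/(1+f["k1"]*(s@s))
    E=np.array(f["extrinsics"]); R=E[:3,:3]; o=-R.T@E[:3,3]; v=R.T@np.array([s[0],-s[1],-1])
    return o+v*(z-o[2])/v[2]
E
python3 - <<'E'
from h import *
for n in("scene","top","wrist"):
    f=cam(n,f"pics/{n}0.png"); print(n,f["vfov"],f["k1"],np.round(f["extrinsics"],3).tolist())
s=get_state(); print({k:np.round(v,3).tolist() for k,v in s.items()})
E
```

```text
scene 53.056958069895416 0.026783516672738934 [[0.866, -0.501, 0.016, -0.446], [0.389, 0.692, 0.609, -0.263], [-0.316, -0.521, 0.793, -0.963], [0.0, 0.0, 0.0, 1.0]]
top 45.95176380940818 0.004455758725633026 [[-0.02, -1.0, -0.021, 0.021], [0.996, -0.021, 0.089, -0.523], [-0.089, -0.02, 0.996, -1.264], [0.0, 0.0, 0.0, 1.0]]
wrist 64.79508194611655 -0.0036343858296096518 [[-0.328, -0.945, 0.0, 0.674], [0.915, -0.318, -0.247, 0.031], [0.233, -0.081, 0.969, -0.389], [0.0, 0.0, 0.0, 1.0]]
{'t': 0.15, 'q': [1.525, 0.359, 0.011, -0.0, -1.224, -0.288], 'qd': [-0.001, -0.002, 0.003, 0.002, -0.001, -0.001], 'joint_efforts': [-0.001, -58.328, 29.329, 7.001, 0.009, -0.0], 'eef_pos': [0.221, 0.637, 0.226], 'ee_rot': [0.111, 1.57, -1.794], 'force': [-0.016, -0.896, 0.016], 'moment': [0.004, -0.043, 0.012], 'width': 0.088}
```

View pics/scene0.png

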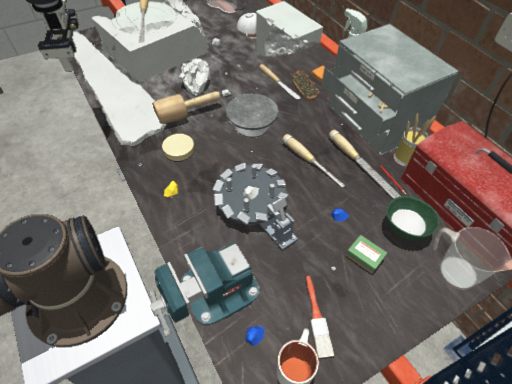

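View pics/top0.png

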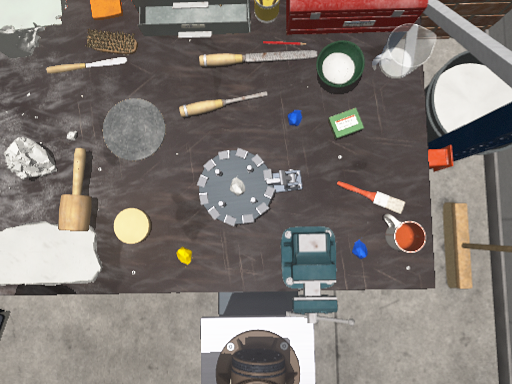

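The wheel is at about (236,186) in top, and the pawl is to its right at about (290,180). I'll zoom in and measure.

```bash
python3 - <<'E'
from h import *
a=cv2.imread("pics/top0.png")[140:235,185:315]; cv2.imwrite("pics/topz.png",cv2.resize(a,None,fx=6,fy=6,interpolation=cv2.INTER_CUBIC))
a=cv2.imread("pics/scene0.png")[150:255,200:310]; cv2.imwrite("pics/scz.png",cv2.resize(a,None,fx=5.5,fy=5.5,interpolation=cv2.INTER_CUBIC))
E
```

```text
(no output)
```

View pics/topz.png

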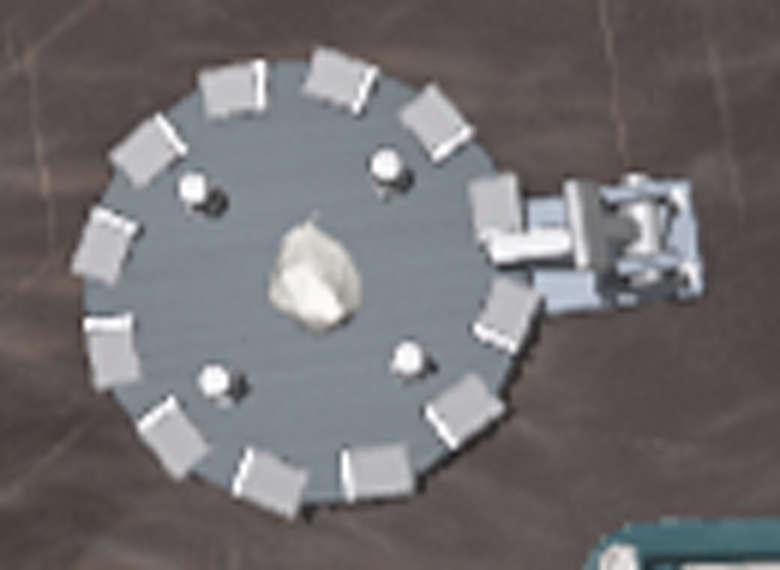

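View pics/scz.png

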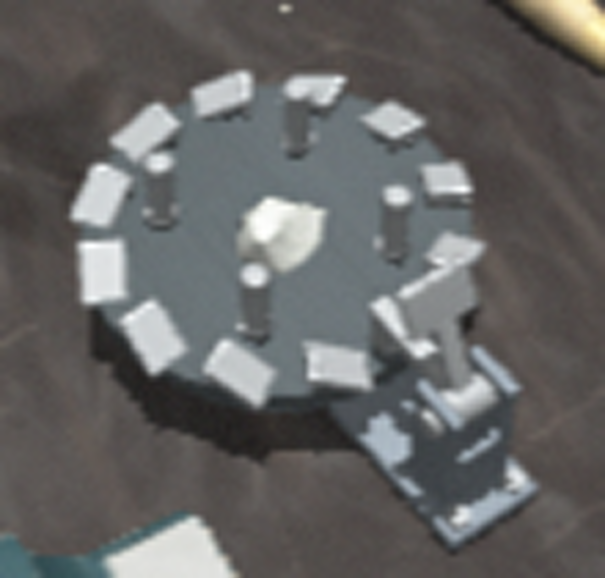

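Peg tops in topz: (194,187), (386,163), (408,356), (214,380). The same pegs are visible in the scene zoom, so I'll fit both views jointly.

```bash
python3 - <<'E'
from h import *
from scipy.optimize import least_squares
ft=cam("top");fs=cam("scene")
t=(np.array([[386,163],[194,187],[214,380],[408,356]])-2.5)/6+[185,140]
s=(np.array([[397,192],[299,96],[161,158],[254,270]])-2.3)/5.5+[200,150]
# scene order check printed
def pegs(p):
    a=p[2]+np.radians([45,135,225,315]); return np.c_[p[0]+.062*np.cos(a),p[1]+.062*np.sin(a),np.full(4,.09)]
for nm,fr in(("top",[(ft,t)]),("scene",[(fs,s)]),("both",[(ft,t),(fs,s)])):
    bestr=None
    for sh in range(4):
      def res(p): return np.concatenate([(proj(f,pegs(p))-(uv if f is ft else np.roll(uv,sh,0))).ravel() for f,uv in fr])
      r=least_squares(res,[.55,.04,-1.45])
      if bestr is None or r.cost<bestr.cost: bestr=r
    print(nm,bestr.x,np.degrees(bestr.x[2]),bestr.cost)
p=bestr.x; c=p[:2]; u=np.array([np.cos(p[2]),np.sin(p[2])])
for f,n in((ft,"top"),(fs,"scene")):
    im=f["pixels"][:,:,::-1].copy()
    im=cv2.resize(im,None,fx=6,fy=6,interpolation=cv2.INTER_CUBIC)
    def pt(P,col):
        q=(proj(f,P)[0]*6+2.5).astype(int); cv2.circle(im,tuple(int(v) for v in q),4,col,-1)
    pt([*c,.046],(0,0,255)); pt([*(c+u*.155),.075],(0,0,255))
    w=np.array([-u[1],u[0]])
    for sg in(-1,1): pt([*(c+u*.155+sg*.02*w),.089],(0,255,0)); pt([*(c+u*(.155-.027)+sg*.02*w),.128],(255,0,255))
    pt([*(c+u*.086),.081],(255,255,0))
    x,y=((185,140) if n=="top" else (195,150))
    cv2.imwrite(f"pics/ov_{n}.png",im[y*6:y*6+590,x*6:x*6+790])
print(c+u*.128)
E
```

```text
top [ 0.51559762  0.04924646 -1.47387114] -84.44659612606945 0.03920390358580741
scene [ 0.51463856  0.05205126 -1.48612658] -85.14878090727434 1.6086305447467844
both [ 0.5150184   0.05038682 -1.47917369] -84.75040985809405 2.7501471014677747
[ 0.52672969 -0.0770763 ]
```

View pics/ov_top.png

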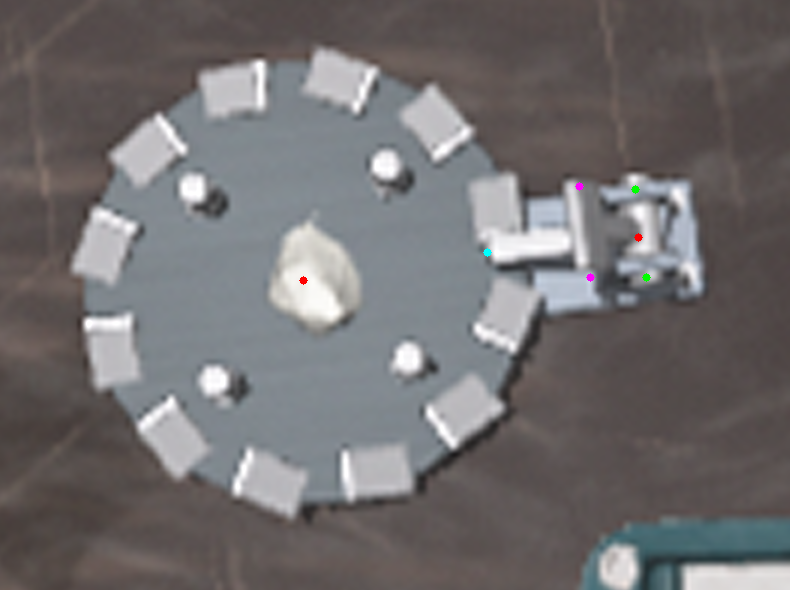

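View pics/ov_scene.png

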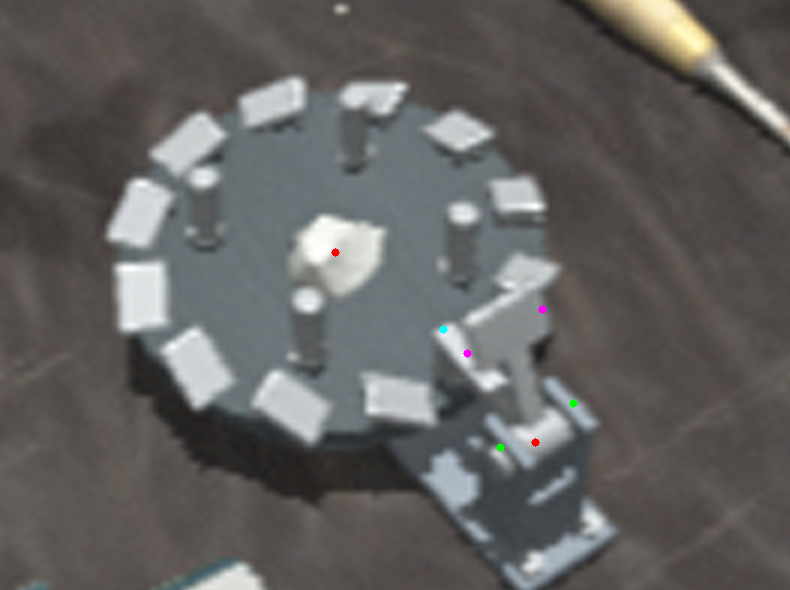

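The model fits both images: centre (0.5155, 0.050), pawl direction -84.6°, wheel at about 0. Next I'll work out the approach in tool axes.

```bash
cat > go.py <<'E'
from h import *
from scipy.spatial.transform import Rotation as Ro
C=np.array([.5155,.0500]); A=np.radians(-84.6); U=np.array([np.cos(A),np.sin(A)]); W=np.array([-U[1],U[0]])
def L(r,s,z): return np.array([*(C+U*r/1000+W*s/1000),z/1000])
def loc(p): d=np.array(p[:2])-C; return np.round([d@U*1000,d@W*1000,p[2]*1000],1)
def Rt(deg,sg=1): # jaw axis z along W rotated by deg ccw, sign sg
    a=A+np.pi/2+np.radians(deg); z=sg*np.array([np.cos(a),np.sin(a),0]); x=np.array([0,0,-1.]); return np.c_[x,np.cross(z,x),z]
def R0(s): return Ro.from_euler('xyz',s["ee_rot"]).as_matrix()
def plan(*pts,deg=None,sg=1):
    s=get_state(); R=R0(s); p0=np.array(s["eef_pos"])
    print("t",round(s["t"],2),"loc",loc(p0),"F(u,w,z)",np.round([np.dot(s["force"][:2],U),np.dot(s["force"][:2],W),s["force"][2]],1),"w",round(s["width"],3),"q6",round(s["q"][5],2))
    for P in pts: print(P,"shift",np.round(R.T@(L(*P)-p0),4))
    if deg is not None: print("rotvec",np.round(Ro.from_matrix(R.T@Rt(deg,sg)).as_rotvec(),4))
    print("toolaxes",np.round(R,2).tolist())
E
python3 - <<'E'
from go import *
plan((85,0,230),(85,0,120),deg=0,sg=1); plan((85,0,120),deg=0,sg=-1)
E
```

```text
t 0.25 loc [-612.6 -237.8  226.1] F(u,w,z) [-0.6  0.3  0.8] w 0.088 q6 -0.29
(85, 0, 230) shift [-0.0034  0.5059  0.536 ]
(85, 0, 120) shift [0.1066 0.5059 0.5359]
rotvec [-1.9989e+00  6.0000e-04  8.0000e-04]
toolaxes [[-0.0, 0.94, -0.33], [-0.0, -0.33, -0.94], [-1.0, 0.0, 0.0]]
t 0.25 loc [-612.6 -237.8  226.1] F(u,w,z) [-0.6  0.3  0.8] w 0.088 q6 -0.29
(85, 0, 120) shift [0.1066 0.5059 0.5359]
rotvec [ 1.1427e+00  7.0000e-04 -6.0000e-04]
toolaxes [[-0.0, 0.94, -0.33], [-0.0, -0.33, -0.94], [-1.0, 0.0, 0.0]]
```

View pics/wrist0.png

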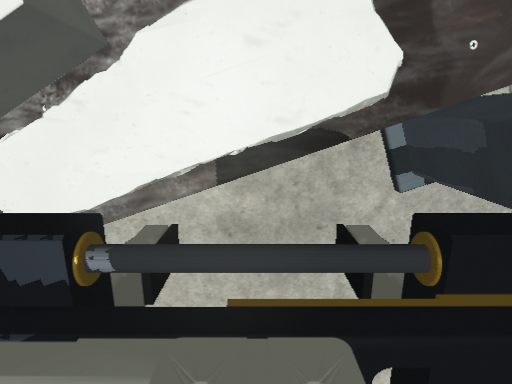

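```bash
python3 -m crank '[[0,0.04,0.042,0.08,0,0,0],[0,0.09,0.095,0.2,0,0,0],[0,0.14,0.148,0.32,0,0,0],[0,0.19,0.2,0.44,0,0,0],[0,0.24,0.254,0.56,0,0,0],[0,0.29,0.307,0.68,0,0,0],[0,0.34,0.36,0.8,0,0,0],[0,0.39,0.413,0.92,0,0,0],[0,0.44,0.466,1.04,0,0,0],[0,0.48,0.51,1.143,0,0,0]]' 20
python3 - <<'E'
from go import *
plan((85,0,200),(85,0,120),deg=0,sg=-1)
E
```

```text
t: 1.5
eef_pos: [0.4759, 0.0698, 0.227]
ee_rot: [-2.753, 1.57, 0.48]
force: [0.3, 0.8, -0.2]
width: 0.0009
t 1.5 loc [-23.5 -37.5 227. ] F(u,w,z) [-0.8  0.4 -0.2] w 0.001 q6 -0.47
(85, 0, 200) shift [ 0.027   0.1083 -0.0379]
(85, 0, 120) shift [ 0.107   0.1084 -0.0378]
rotvec [-0.0034 -0.0011  0.0004]
toolaxes [[0.0, 0.09, -1.0], [0.0, -1.0, -0.09], [-1.0, -0.0, -0.0]]
```

```bash
python3 -m crank '[[0,0.05,-0.018,0,0,0,0],[0,0.1,-0.037,0,0,0,0],[0.02,0.1,-0.037,0,0,0,0],[0.03,0.1,-0.037,0,0,0,0],[0.03,0.1,-0.037,0,0,0,0]]'
python3 - <<'E'
from go import *
plan((85,0,120),deg=0,sg=-1)
cam("scene","pics/s1.png");cam("wrist","pics/w1.png")
E
```

```text
t: 2.12
eef_pos: [0.521, -0.0242, 0.196]
ee_rot: [0.188, 1.569, -2.859]
force: [0.4, -0.7, 0.7]
width: 0.0002
t 2.12 loc [ 74.4  -1.5 196. ] F(u,w,z) [0.7 0.3 0.7] w 0.0 q6 -0.24
(85, 0, 120) shift [ 0.076   0.0106 -0.0016]
rotvec [ 0.0004  0.0015 -0.0003]
toolaxes [[-0.0, 0.09, -1.0], [-0.0, -1.0, -0.09], [-1.0, 0.0, 0.0]]
```

View pics/s1.png

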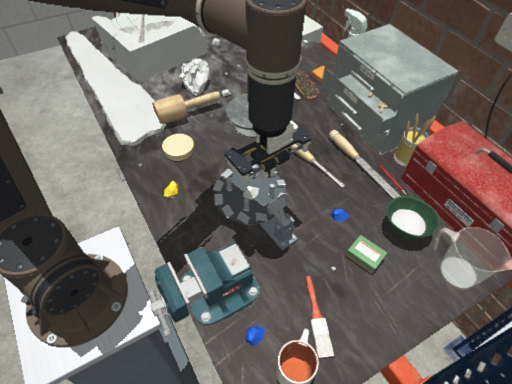

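View pics/w1.png

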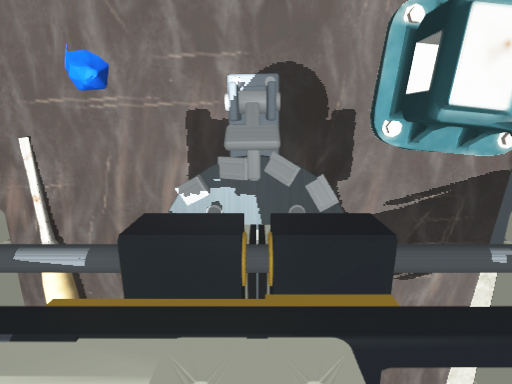

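The wrist view shows the plate at (252,137), in line with the fingers. I'll lower on its wheel side and push out.

```bash
python3 -m crank '[[0.035,0.008,-0.001,0,0,0,0],[0.075,0.01,-0.001,0,0,0,0],[0.075,0.01,-0.001,0,0,0,0],[0.075,0.02,-0.001,0,0,0,0],[0.075,0.03,-0.001,0,0,0,0],[0.075,0.04,-0.001,0,0,0,0],[0.075,0.05,-0.001,0,0,0,0],[0.075,0.05,-0.001,0,0,0,0]]'
python3 - <<'E'
from go import *
plan((171,0,120),deg=0,sg=-1)
cam("scene","pics/s2.png");cam("wrist","pics/w2.png")
E
```

```text
t: 3.22
eef_pos: [0.5273, -0.075, 0.1217]
ee_rot: [2.925, 1.571, -0.124]
force: [-0.3, 0.0, -0.3]
width: 0.0002
t 3.23 loc [125.5  -0.  121.7] F(u,w,z) [-0.1 -0.3 -0.3] w 0.0 q6 -0.13
(171, 0, 120) shift [ 0.0017  0.0455 -0.0001]
rotvec [-0.0016 -0.0001 -0.    ]
toolaxes [[0.0, 0.09, -1.0], [-0.0, -1.0, -0.09], [-1.0, 0.0, -0.0]]
```

View pics/w2.png

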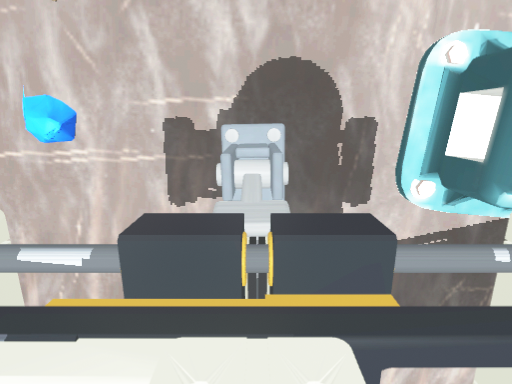

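```bash
python3 -m crank '[[0.001,0.009,0,0,0,0,0],[0.001,0.018,0,0,0,0,0],[0.001,0.027,0,0,0,0,0],[0.001,0.036,0,0,0,0,0],[0.001,0.042,0,0,0,0,0],[0.001,0.044,0,0,0,0,0],[0.001,0.045,0,0,0,0,0],[0.001,0.045,0,0,0,0,0]]'
python3 - <<'E'
from go import *
plan((171,0,120),deg=0,sg=-1)
cam("scene","pics/s3.png");cam("top","pics/t3.png");cam("wrist","pics/w3.png")
a=cv2.imread("pics/s3.png")[130:270,190:330]; cv2.imwrite("pics/s3z.png",cv2.resize(a,None,fx=4,fy=4,interpolation=cv2.INTER_CUBIC))
E
```

```text
t: 4.32
eef_pos: [0.5315, -0.1188, 0.1206]
ee_rot: [-2.753, 1.571, 0.483]
force: [-0.4, 0.7, 0.1]
width: 0.0008
t 4.33 loc [1.695e+02 1.000e-01 1.206e+02] F(u,w,z) [-0.7 -0.3  0.1] w 0.001 q6 -0.05
(171, 0, 120) shift [0.0006 0.0015 0.0001]
rotvec [-0.0001 -0.0001  0.    ]
toolaxes [[0.0, 0.09, -1.0], [0.0, -1.0, -0.09], [-1.0, -0.0, -0.0]]
```

View pics/s3z.png

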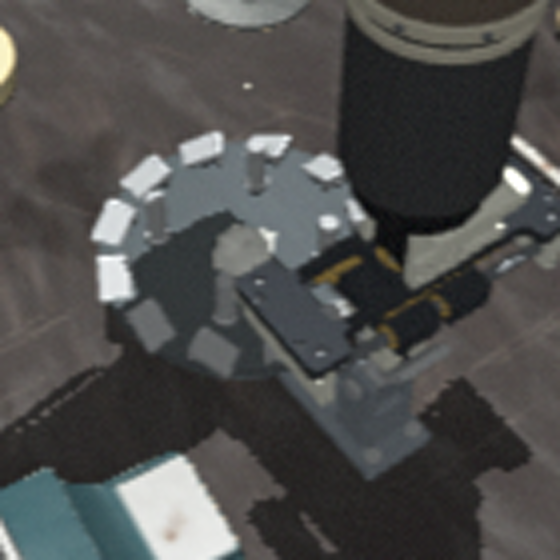

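View pics/w3.png

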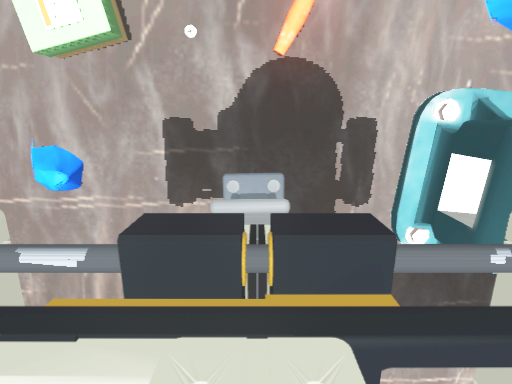

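```bash
python3 -m crank '[[0,0.002,0,0,0,0,0],[0,0.004,0,0,0,0,0],[0,0.004,0,0,0,0,0]]'
python3 -m crank '[[0,-0.02,0,0,0,0,0],[0,-0.05,0,0,0,0,0],[-0.02,-0.1,0,0,0,0,0],[-0.02,-0.15,-0.01,0,0,0,0],[-0.02,-0.2,-0.02,0,0,0,0],[-0.02,-0.25,-0.03,0,0,0,0],[-0.02,-0.25,-0.03,0,0,0,0]]'
python3 - <<'E'
from go import *
plan(deg=30,sg=-1)
cam("scene","pics/s4.png");cam("top","pics/t4.png")
a=cv2.imread("pics/s4.png")[130:270,190:330]; b=cv2.imread("pics/t4.png")[130:240,180:320]
cv2.imwrite("pics/s4z.png",cv2.resize(a,None,fx=4,fy=4,interpolation=cv2.INTER_CUBIC));cv2.imwrite("pics/t4z.png",cv2.resize(b,None,fx=5,fy=5,interpolation=cv2.INTER_CUBIC))
E
```

```text
t: 4.85
eef_pos: [0.5318, -0.1204, 0.1203]
ee_rot: [-1.704, 1.567, 1.532]
force: [-2.4, 14.8, 2.3]
width: 0.0006
t: 5.72
eef_pos: [0.5388, 0.1319, 0.1406]
ee_rot: [-2.898, 1.57, 0.341]
force: [0.7, 0.1, 0.2]
width: 0.0004
t 5.72 loc [-79.4  30.9 140.6] F(u,w,z) [-0.   0.7  0.2] w 0.0 q6 -0.5
rotvec [-0.5201 -0.0007 -0.    ]
toolaxes [[0.0, 0.1, -1.0], [0.0, -1.0, -0.1], [-1.0, -0.0, -0.0]]
```

View pics/s4z.png

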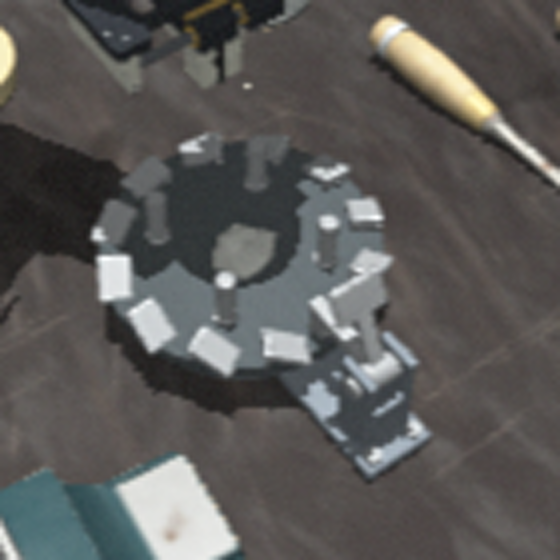

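View pics/t4z.png

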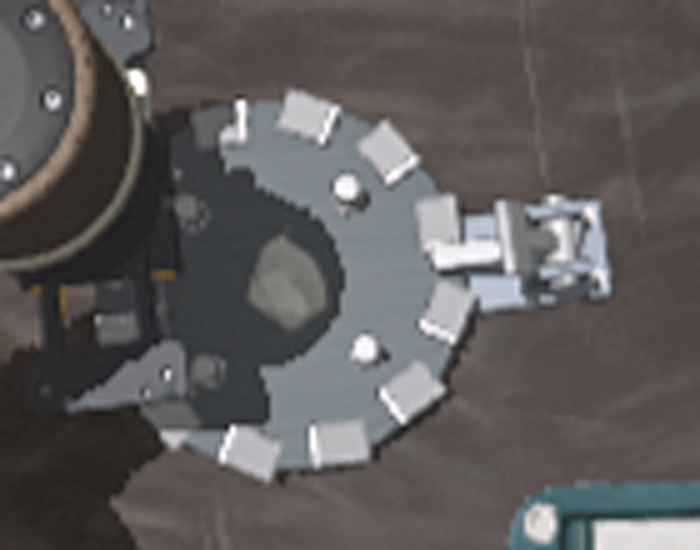

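The pawl fell shut again: its plate is at about (360,300) in s4z, unchanged. I'll project the pawl at several angles into w3 to see how far it actually got.

```bash
cat >> go.py <<'E'
def platepts(th,s0=0):
    ln=np.radians(-27)+th; a=np.array([np.sin(ln),np.cos(ln)]); n=np.array([np.cos(ln),-np.sin(ln)]); c=np.array([155,75])+60*a
    return np.array([L(*( [ (c+h*14*a+k*4*n)[0], s0+w*20,(c+h*14*a+k*4*n)[1] ])) for w in(-1,1) for h in(-1,1) for k in(-1,1)])
E
python3 - <<'E'
from go import *
f=grab_frame("wrist"); s=get_state(); R=R0(s); T=np.eye(4); T[:3,:3]=R; T[:3,3]=s["eef_pos"]
Etool=np.array(f["extrinsics"])@T; np.save("Et.npy",Etool); print(np.round(np.linalg.inv(Etool),3).tolist())
im0=cv2.imread("pics/w3.png"); out=[]
T3=np.eye(4); T3[:3,:3]=Rt(0,-1); T3[:3,3]=L(169.5,.1,120.6); f["extrinsics"]=Etool@np.linalg.inv(T3)
for th in (.6,.75,.9,1.05):
    im=im0.copy()
    for q in proj(f,platepts(th)): cv2.circle(im,tuple(int(round(v)) for v in q),2,(0,0,255),-1)
    out.append(cv2.resize(im[150:260,150:350],None,fx=2,fy=2))
cv2.imwrite("pics/w3o.png",np.vstack([np.hstack(out[:2]),np.hstack(out[2:])]))
E
```

```text
[[0.001, 0.248, -0.969, -0.158], [0.001, 0.969, 0.248, 0.066], [1.0, -0.001, 0.001, 0.0], [0.0, 0.0, 0.0, 1.0]]
```

View pics/w3o.png

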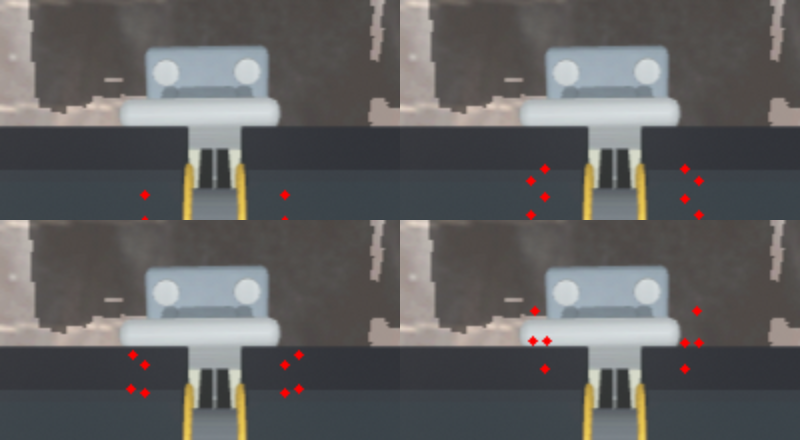

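At the stop the plate was nearly right back (w3 matches about 1.0 rad) under a 15 N push. My quick retreat probably let it rebound. I'll repeat with a softer push, a pause and a slow retreat.

```bash
python3 - <<'E'
from go import *
plan((95,0,121),(150,0,121),(168,0,121),deg=0,sg=-1)
E
```

```text
t 5.88 loc [-76.1  29.8 140.4] F(u,w,z) [ 0.3 -0.3 -0.5] w 0.001 q6 -0.49
(95, 0, 121) shift [0.0194 0.1711 0.0298]
(150, 0, 121) shift [0.0195 0.2261 0.0298]
(168, 0, 121) shift [0.0195 0.2441 0.0298]
rotvec [ 0.0001  0.0006 -0.0003]
toolaxes [[-0.0, 0.09, -1.0], [-0.0, -1.0, -0.09], [-1.0, 0.0, 0.0]]
```

```bash
python3 -m crank '[[0,0.05,0.01,0,0,0,0],[0,0.1,0.02,0,0,0,0],[0,0.15,0.03,0,0,0,0],[0.019,0.171,0.03,0,0,0,0],[0.019,0.18,0.03,0,0,0,0],[0.019,0.192,0.03,0,0,0,0],[0.019,0.204,0.03,0,0,0,0],[0.019,0.216,0.03,0,0,0,0],[0.019,0.226,0.03,0,0,0,0],[0.019,0.233,0.03,0,0,0,0]]'
python3 -m crank '[[0,0.004,0,0,0,0,0],[0,0.008,0,0,0,0,0],[0,0.01,0,0,0,0,0],[0,0.01,0,0,0,0,0],[0,0.01,0,0,0,0,0]]'
python3 - <<'E'
from go import *
plan((168,0,120),deg=0,sg=-1)
cam("wrist","pics/w5.png")
E
```

```text
t: 7.12
eef_pos: [0.5303, -0.1065, 0.1215]
ee_rot: [0.308, 1.571, -2.739]
force: [-0.4, 0.1, -0.4]
width: 0.0004
t: 7.75
eef_pos: [0.5313, -0.1158, 0.1216]
ee_rot: [-2.816, 1.571, 0.419]
force: [-0.1, -0.2, -0.5]
width: 0.0003
t 7.75 loc [1.665e+02 1.000e-01 1.216e+02] F(u,w,z) [ 0.1 -0.2 -0.5] w 0.0 q6 -0.05
(168, 0, 120) shift [0.0016 0.0015 0.0001]
rotvec [-0.0001 -0.      0.    ]
toolaxes [[0.0, 0.09, -1.0], [0.0, -1.0, -0.09], [-1.0, -0.0, -0.0]]
```

View pics/w5.png

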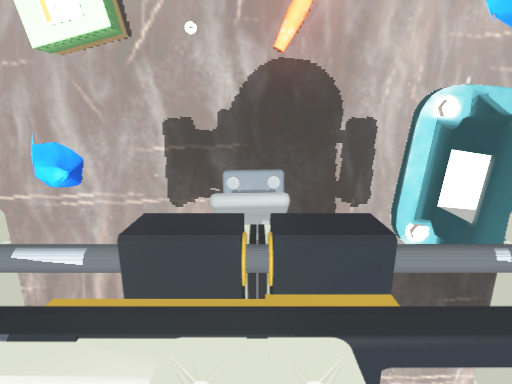

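```bash
python3 -m crank '[[0,0.001,0,0,0,0,0],[0,0.002,0,0,0,0,0],[0,0.002,0,0,0,0,0],[0,0.001,0,0,0,0,0],[0,0,0,0,0,0,0],[0,-0.002,0,0,0,0,0],[0,-0.004,0,0,0,0,0],[0,-0.007,0,0,0,0,0],[0,-0.01,0,0,0,0,0],[0,-0.01,0,0,0,0,0]]'
python3 - <<'E'
from go import *
plan((168,0,120),deg=0,sg=-1)
cam("wrist","pics/w6.png")
E
```

```text
t: 9.05
eef_pos: [0.5303, -0.1057, 0.1216]
ee_rot: [-2.807, 1.571, 0.429]
force: [-0.1, -0.5, -0.7]
width: 0.0006
t 9.05 loc [1.564e+02 1.000e-01 1.216e+02] F(u,w,z) [ 0.4 -0.1 -0.7] w 0.001 q6 -0.07
(168, 0, 120) shift [0.0016 0.0116 0.0001]
rotvec [ 0.0001 -0.0001  0.    ]
toolaxes [[0.0, 0.09, -1.0], [0.0, -1.0, -0.09], [-1.0, -0.0, -0.0]]
```

View pics/w6.png

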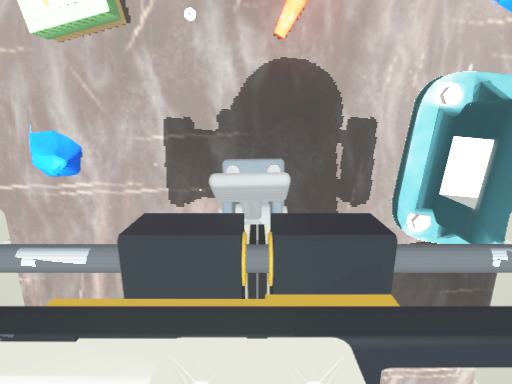

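The plate now stays back while the finger retreats: it is at (250,185) with a gap to the fingers. I'll move on to peg1.

```bash
python3 -m crank '[[0,-0.01,0,0,0,0,0],[-0.01,-0.03,0,0,0,0,0],[-0.02,-0.07,-0.01,0,0,0,0],[-0.02,-0.12,-0.02,0,0,0,0],[-0.02,-0.17,-0.03,-0.1,0,0,0],[-0.02,-0.22,-0.03,-0.26,0,0,0],[-0.02,-0.245,-0.03,-0.42,0,0,0],[-0.02,-0.245,-0.03,-0.52,0,0,0],[-0.02,-0.245,-0.03,-0.52,0,0,0]]'
python3 - <<'E'
from go import *
plan(deg=30,sg=-1)
cam("scene","pics/s7.png");cam("top","pics/t7.png")
a=cv2.imread("pics/s7.png")[130:270,190:330]; b=cv2.imread("pics/t7.png")[130:240,180:320]
cv2.imwrite("pics/s7z.png",cv2.resize(a,None,fx=4,fy=4,interpolation=cv2.INTER_CUBIC));cv2.imwrite("pics/t7z.png",cv2.resize(b,None,fx=5,fy=5,interpolation=cv2.INTER_CUBIC))
E
```

```text
t: 10.22
eef_pos: [0.5369, 0.1415, 0.1415]
ee_rot: [-0.378, 1.571, -2.905]
force: [-0.2, -0.5, -1.0]
width: 0.0008
t 10.22 loc [-89.1  29.9 141.5] F(u,w,z) [ 0.5 -0.2 -1. ] w 0.001 q6 0.0
rotvec [-0.0037  0.0001  0.    ]
toolaxes [[-0.0, 0.58, -0.82], [-0.0, -0.82, -0.58], [-1.0, -0.0, 0.0]]
```

View pics/s7z.png

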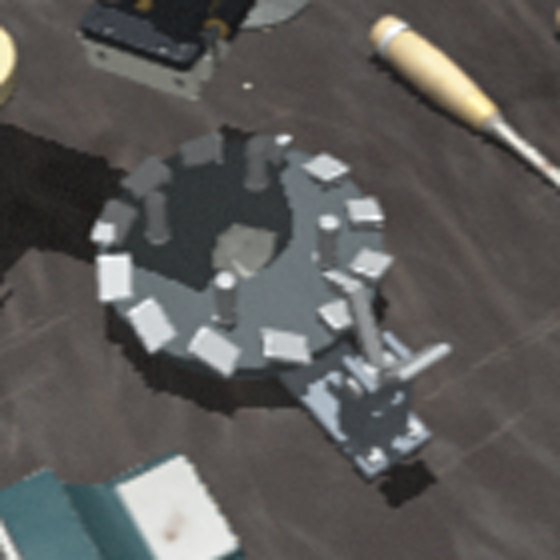

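View pics/t7z.png

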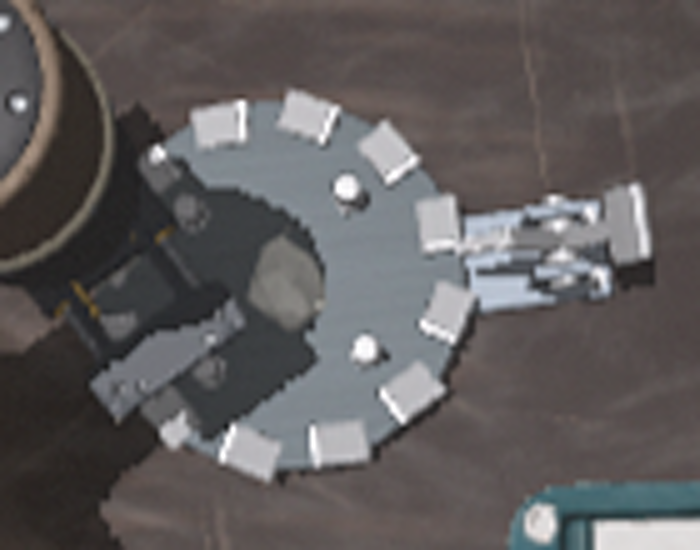

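The pawl is now leaning right back: in the top zoom its plate is at (628,222), well outside the fork. Next, lower next to peg1.

```bash
python3 - <<'E'
from go import *
plan((-69,29.5,71),deg=30,sg=-1)
E
```

```text
t 10.32 loc [-88.4  30.  141.5] F(u,w,z) [-0.6 -0.5 -0.1] w 0.0 q6 0.0
(-69, 29.5, 71) shift [0.0705 0.0166 0.01  ]
rotvec [-0.0063  0.0001  0.    ]
toolaxes [[-0.0, 0.57, -0.82], [-0.0, -0.82, -0.57], [-1.0, -0.0, 0.0]]
```

```bash
python3 -m crank '[[0,0.016,0.01,-0.004,0,0,0],[0.035,0.016,0.01,-0.004,0,0,0],[0.07,0.016,0.01,-0.004,0,0,0],[0.07,0.016,0.01,-0.004,0,0,0]]'
python3 -m crank '[[0,0.004,0,0,0,0,0],[0,0.008,0,0,0,0,0],[0,0.012,0,0,0,0,0],[0,0.016,0,0,0,0,0],[0,0.02,0,0,0,0,0],[0,0.024,0,0,0,0,0],[0,0.028,0,0,0,0,0]]'
python3 - <<'E'
from go import *
plan((-69,29.5,71),deg=30,sg=-1)
n=np.cos(np.radians(30))*U+np.sin(np.radians(30))*W; s=get_state(); print("n",(np.array(s["eef_pos"][:2])-C)@n*1000,"Fn",np.dot(s["force"][:2],n))
cam("top","pics/t8.png");b=cv2.imread("pics/t8.png")[130:240,180:320]
cv2.imwrite("pics/t8z.png",cv2.resize(b,None,fx=5,fy=5,interpolation=cv2.INTER_CUBIC))
cam("scene","pics/s8.png");b=cv2.imread("pics/s8.png")[130:270,190:330]
cv2.imwrite("pics/s8z.png",cv2.resize(b,None,fx=4,fy=4,interpolation=cv2.INTER_CUBIC))
E
```

```text
t: 10.82
eef_pos: [0.5365, 0.1198, 0.0694]
ee_rot: [-0.107, 1.565, -2.633]
force: [-0.2, 0.5, 1.3]
width: 0.0003
t: 11.7
eef_pos: [0.5562, 0.1007, 0.0724]
ee_rot: [-3.122, 1.566, 0.638]
force: [0.9, 6.5, 0.3]
width: 0.0003
t 11.7 loc [-46.7  45.3  72.4] F(u,w,z) [-6.4  1.5  0.3] w 0.0 q6 0.09
(-69, 29.5, 71) shift [ 0.0014 -0.0272  0.0025]
rotvec [ 0.0009 -0.0044  0.0001]
toolaxes [[0.0, 0.58, -0.81], [0.0, -0.81, -0.58], [-1.0, -0.0, -0.0]]
n -17.77350372546724 Fn -4.792582572175453
```

View pics/t8z.png

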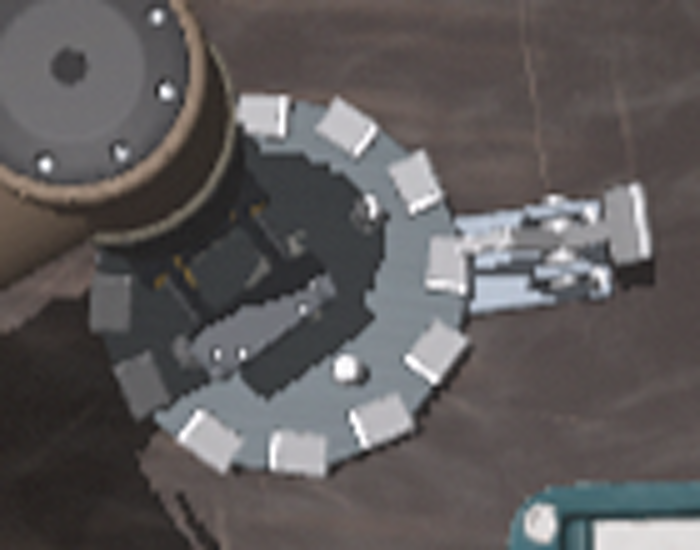

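View pics/s8z.png

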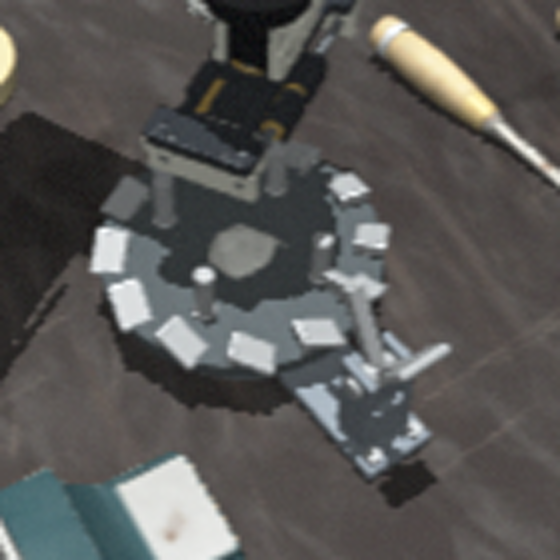

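The wheel is turning. Peg3 is at (347,368) in t8z. I'll check that angle against the finger geometry.

```bash
cat >> go.py <<'E'
def pegang(f,uv,nom,off): 
    p=onz(f,uv,.09); d=p[:2]-C; a=np.degrees(np.arctan2(d@W,d@U)); print("peg rad",round(np.hypot(*d)*1000,1),"wheel deg",round((a-nom+180)%360-180,2))
E
python3 - <<'E'
from go import *
f=grab_frame("top"); g=grab_frame("scene")
pegang(f,(np.array([347,368])-2)/5+[180,130],-45,0)
# check with start image
for uv,nm in (((386,163),45),((194,187),135),((214,380),-135),((408,356),-45)): pegang(f,(np.array(uv)-2.5)/6+[185,140],nm,0)
n=np.cos(np.radians(30))*U+np.sin(np.radians(30))*W; s=get_state(); print("n",(np.array(s["eef_pos"][:2])-C)@n*1000)
E
```

```text
peg rad 63.4 wheel deg -13.03
peg rad 62.8 wheel deg -0.2
peg rad 61.0 wheel deg -0.47
peg rad 61.7 wheel deg 0.64
peg rad 62.1 wheel deg 0.65
n -17.367748213016537
```

```bash
python3 -m crank '[[0,0.003,0,0,0,0,0],[0,0.006,0,0,0,0,0],[0,0.009,0,0,0,0,0],[0,0.011,0,0,0,0,0],[0,0.012,0,0,0,0,0],[0,0.0125,0,0,0,0,0],[0,0.0125,0,0,0,0,0]]'
python3 - <<'E'
from go import *
plan()
n=np.cos(np.radians(30))*U+np.sin(np.radians(30))*W; s=get_state(); print("n",(np.array(s["eef_pos"][:2])-C)@n*1000,"Fn",np.dot(s["force"][:2],n))
cam("top","pics/t9.png");b=cv2.imread("pics/t9.png")[130:240,180:320]
cv2.imwrite("pics/t9z.png",cv2.resize(b,None,fx=5,fy=5,interpolation=cv2.INTER_CUBIC))
E
```

```text
t: 12.78
eef_pos: [0.5626, 0.0897, 0.0722]
ee_rot: [3.009, 1.568, 0.485]
force: [1.6, 5.3, 1.7]
width: 0.0008
t 12.78 loc [-35.1  50.7  72.2] F(u,w,z) [-5.1  2.1  1.7] w 0.001 q6 0.12
toolaxes [[0.0, 0.58, -0.81], [0.0, -0.81, -0.58], [-1.0, 0.0, -0.0]]
n -5.068773942072141 Fn -3.3788977258732715
```

View pics/t9z.png

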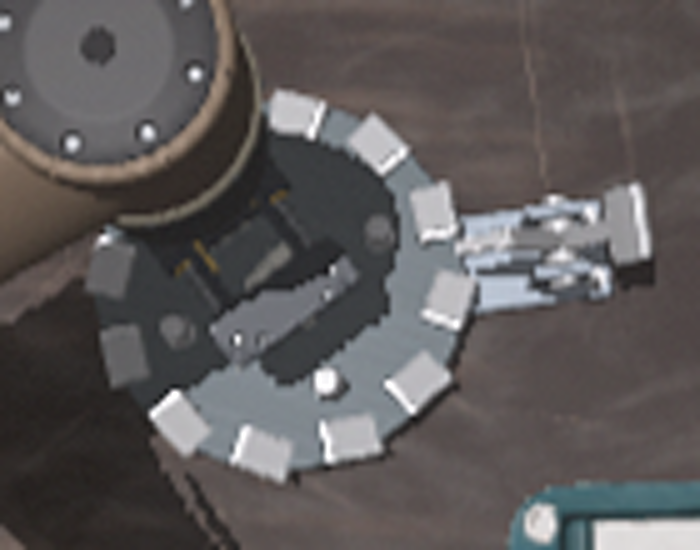

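Compared with the start picture, the teeth are about 13 px (4.4°) short of repeating. That agrees with the geometry, which gives -25.6°. I'll push 4 mm more and compare again.

```bash
python3 -m crank '[[0,0.001,0,0,0,0,0],[0,0.002,0,0,0,0,0],[0,0.003,0,0,0,0,0],[0,0.004,0,0,0,0,0],[0,0.004,0,0,0,0,0],[0,0.004,0,0,0,0,0]]'
cat > cmp.py <<'E'
from go import *
import sys
from scipy.optimize import minimize_scalar
# rectify wheel tooth-top annulus into polar for start & now; correlate over visible angular range
def polar(f,img,angs,z=.058):
    rr=np.arange(78,106,.5); P=np.array([L(r*np.cos(a),r*np.sin(a),z*1000) for r in rr for a in np.radians(angs)])
    q=proj(f,P).astype(np.float32).reshape(len(rr),len(angs),2)
    return cv2.remap(img,q[...,0].copy(),q[...,1].copy(),cv2.INTER_CUBIC).astype(np.float32).mean(2)
def compare(a,b,lo,hi,cn="top"):
    f=grab_frame(cn); A0=cv2.imread(a);B0=cv2.imread(b)
    ang=np.arange(lo,hi,.25); B=polar(f,B0,ang); best=[]
    sh=np.arange(-8,8.01,.1)
    for d in sh:
        A=polar(f,A0,ang-d); best.append(np.corrcoef(A.ravel(),B.ravel())[0,1])
    i=int(np.argmax(best)); print(cn,lo,hi,"rotation mod30 (deg,ccw+)",round(sh[i],2),"corr",round(best[i],3))
E
python3 - <<'E'
from cmp import *
plan()
n=np.cos(np.radians(30))*U+np.sin(np.radians(30))*W; s=get_state(); print("n",(np.array(s["eef_pos"][:2])-C)@n*1000,"Fn",np.dot(s["force"][:2],n))
cam("top","pics/t10.png")
compare("pics/top0.png","pics/t9.png",-110,-15)
compare("pics/top0.png","pics/t10.png",-110,-15)
compare("pics/top0.png","pics/t10.png",-80,-15)
E
```

```text
t: 13.58
eef_pos: [0.5642, 0.0857, 0.0717]
ee_rot: [2.757, 1.57, 0.233]
force: [1.0, 3.4, 2.2]
width: 0.0001
t 13.57 loc [-31.   51.8  71.7] F(u,w,z) [-3.3  1.3  2.2] w 0.0 q6 0.12
toolaxes [[0.0, 0.58, -0.82], [0.0, -0.82, -0.58], [-1.0, 0.0, -0.0]]
n -0.9275559011761327 Fn -2.1760001959304245
top -110 -15 rotation mod30 (deg,ccw+) 4.2 corr 0.946
top -110 -15 rotation mod30 (deg,ccw+) 0.2 corr 0.976
top -80 -15 rotation mod30 (deg,ccw+) 0.2 corr 0.981
```

The wheel has turned 29.8° from the start. I'll back off and check it in the clear.

```bash
python3 -m crank '[[0,-0.005,0,0,0,0,0],[0,-0.02,0,0,0,0,0],[0,-0.05,0.0,0,0,0,0],[-0.06,-0.06,0,0.0,0,0,0],[-0.12,-0.09,0.03,0.15,0,0,0],[-0.14,-0.12,0.06,0.3,0,0,0],[-0.14,-0.16,0.06,0.45,0,0,0],[-0.14,-0.16,0.06,0.52,0,0,0],[-0.14,-0.16,0.06,0.52,0,0,0]]'
python3 - <<'E'
from cmp import *
plan(deg=0,sg=-1)
cam("top","pics/t11.png");cam("scene","pics/s11.png")
compare("pics/top0.png","pics/t11.png",-110,-15)
compare("pics/top0.png","pics/t11.png",20,80)
compare("pics/scene0.png","pics/s11.png",-110,-20,"scene")
b=cv2.imread("pics/t11.png")[130:240,180:320]
cv2.imwrite("pics/t11z.png",cv2.resize(b,None,fx=5,fy=5,interpolation=cv2.INTER_CUBIC))
E
```

```text
t: 14.9
eef_pos: [0.4213, 0.1814, 0.2114]
ee_rot: [0.591, 1.57, -2.45]
force: [-0.0, -0.9, 0.1]
width: 0.0004
t 14.9 loc [-139.7  -81.4  211.4] F(u,w,z) [ 0.9 -0.1  0.1] w 0.0 q6 -0.74
rotvec [ 0.0056  0.0006 -0.0004]
toolaxes [[-0.0, 0.1, -1.0], [-0.0, -1.0, -0.1], [-1.0, 0.0, 0.0]]
top -110 -15 rotation mod30 (deg,ccw+) 0.3 corr 0.821
top 20 80 rotation mod30 (deg,ccw+) 0.3 corr 0.98
scene -110 -20 rotation mod30 (deg,ccw+) 0.4 corr 0.81
```

View pics/t11z.png

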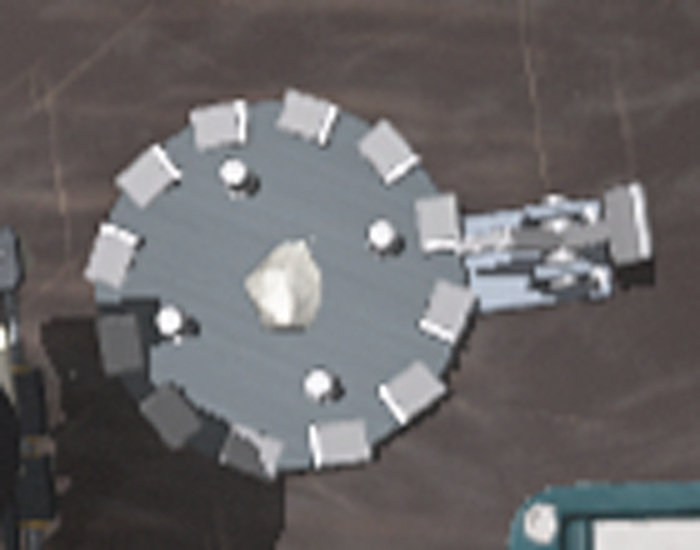

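View pics/s11.png

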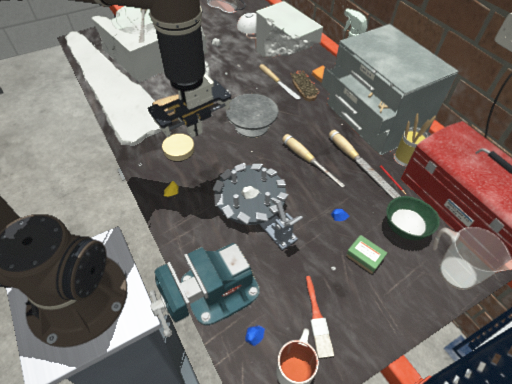

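The wheel is at -29.7°, the plaster is still in the middle, and the pawl is still back. Now I'll go over to the outer side of the plate.

```bash
python3 - <<'E'
from go import *
plan((218,0,211),(218,0,122),deg=0,sg=-1)
E
python3 -m crank '[[0,0.03,-0.007,0,0,0,0],[0,0.08,-0.018,0,0,0,0],[0,0.13,-0.03,0,0,0,0],[0,0.18,-0.041,0,0,0,0],[0,0.23,-0.053,0,0,0,0],[0,0.28,-0.064,0,0,0,0],[0,0.33,-0.075,0,0,0,0],[0,0.358,-0.081,0,0,0,0],[0,0.358,-0.081,0,0,0,0],[0,0.358,-0.081,0,0,0,0]]'
python3 - <<'E'
from go import *
plan((218,0,211),(218,0,122),deg=0,sg=-1)
cam("scene","pics/s12.png")
E
```

```text
t 15.15 loc [-139.1  -80.4  211.2] F(u,w,z) [-0.3 -0.4 -1.2] w 0.001 q6 -0.74
(218, 0, 211) shift [ 0.0004  0.3574 -0.079 ]
(218, 0, 122) shift [ 0.0894  0.3574 -0.079 ]
rotvec [ 0.0039  0.0006 -0.0006]
toolaxes [[-0.0, 0.1, -1.0], [-0.0, -1.0, -0.1], [-1.0, 0.0, 0.0]]
t: 16.4
eef_pos: [0.5376, -0.1671, 0.2111]
ee_rot: [-0.265, 1.57, 2.974]
force: [0.8, -1.1, 0.1]
width: 0.0006
t 16.4 loc [218.2   1.6 211.1] F(u,w,z) [1.2 0.7 0.1] w 0.001 q6 0.05
(218, 0, 211) shift [ 0.0001 -0.0002  0.0016]
(218, 0, 122) shift [ 0.0891 -0.0002  0.0015]
rotvec [0.003  0.001  0.0003]
toolaxes [[-0.0, 0.1, -1.0], [0.0, -1.0, -0.1], [-1.0, -0.0, 0.0]]
```

View pics/s12.png

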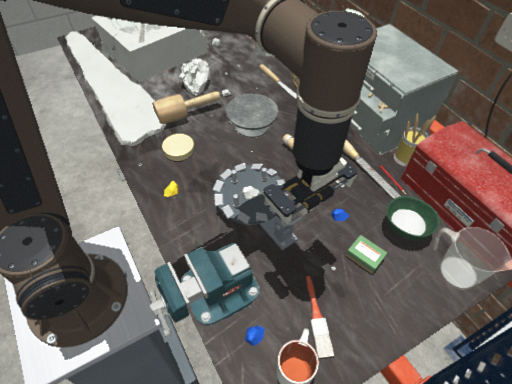

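```bash
python3 -m crank '[[0.045,0,0.001,0,0,0,0],[0.089,0,0.001,0,0,0,0],[0.089,-0.002,0.001,0,0,0,0],[0.089,-0.01,0.001,0,0,0,0],[0.089,-0.016,0.001,0,0,0,0],[0.089,-0.022,0.001,0,0,0,0],[0.089,-0.028,0.001,0,0,0,0],[0.089,-0.034,0.001,0,0,0,0],[0.089,-0.04,0.001,0,0,0,0],[0.089,-0.046,0.001,0,0,0,0]]'
python3 -m crank '[[0,-0.006,0,0,0,0,0],[0,-0.012,0,0,0,0,0],[0,-0.016,0,0,0,0,0],[0,-0.02,0,0,0,0,0],[0,-0.023,0,0,0,0,0],[0,-0.023,0,0,0,0,0]]'
python3 - <<'E'
from go import *
plan((147,0,122),deg=0,sg=-1)
cam("wrist","pics/w13.png")
E
```

```text
t: 17.7
eef_pos: [0.5325, -0.1209, 0.1225]
ee_rot: [-0.235, 1.571, 3.005]
force: [-0.3, 0.4, 0.3]
width: 0.0005
t: 18.45
eef_pos: [0.5303, -0.0983, 0.1226]
ee_rot: [2.787, 1.571, -0.256]
force: [0.3, 0.3, 0.1]
width: 0.0009
t 18.45 loc [149.1   0.8 122.6] F(u,w,z) [-0.3  0.4  0.1] w 0.001 q6 -0.08
(147, 0, 122) shift [ 0.0006 -0.0021  0.0008]
rotvec [ 0.0039 -0.     -0.    ]
toolaxes [[0.0, 0.1, -1.0], [-0.0, -1.0, -0.1], [-1.0, 0.0, -0.0]]
```

View pics/w13.png

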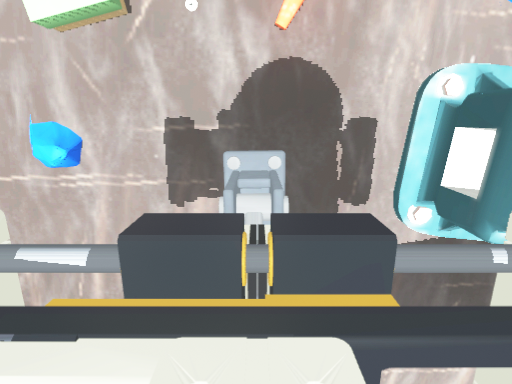

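Contact forces stayed near zero and the plate has passed under. I'll back off outward, lift clear and look.

```bash
python3 -m crank '[[0,0.02,0,0,0,0,0],[0,0.05,0,0,0,0,0],[-0.05,0.05,0,0,0,0,0],[-0.11,0.05,0,0,0,0,0],[-0.15,0.08,0,0,0,0,0],[-0.15,0.13,0,0,0,0,0],[-0.15,0.18,0,0,0,0,0],[-0.15,0.23,0,0,0,0,0],[-0.15,0.23,0,0,0,0,0],[-0.15,0.23,0,0,0,0,0]]'
python3 - <<'E'
from cmp import *
plan()
cam("top","pics/t14.png");cam("scene","pics/s14.png")
compare("pics/top0.png","pics/t14.png",20,340)
compare("pics/scene0.png","pics/s14.png",20,340,"scene")
A=cv2.imread("pics/top0.png");B=cv2.imread("pics/t14.png");S=cv2.imread("pics/s14.png");S0=cv2.imread("pics/scene0.png")
up=lambda a:cv2.resize(a,None,fx=4,fy=4,interpolation=cv2.INTER_CUBIC)
cv2.imwrite("pics/cmp14.png",np.vstack([np.hstack([up(A[150:220,230:310]),up(B[150:220,230:310])]),np.hstack([up(S0[180:255,240:320][:, :80]),up(S[180:255,240:320])])]))
E
```

```text
t: 19.75
eef_pos: [0.5525, -0.3276, 0.2721]
ee_rot: [-0.579, 1.57, 2.659]
force: [-0.0, 0.8, 1.2]
width: 0.0005
t 19.75 loc [379.4   1.3 272.1] F(u,w,z) [-0.8  0.1  1.2] w 0.0 q6 0.33
toolaxes [[-0.0, 0.1, -1.0], [0.0, -1.0, -0.1], [-1.0, -0.0, 0.0]]
top 20 340 rotation mod30 (deg,ccw+) 0.2 corr 0.977
scene 20 340 rotation mod30 (deg,ccw+) 0.2 corr 0.938
```

View pics/cmp14.png

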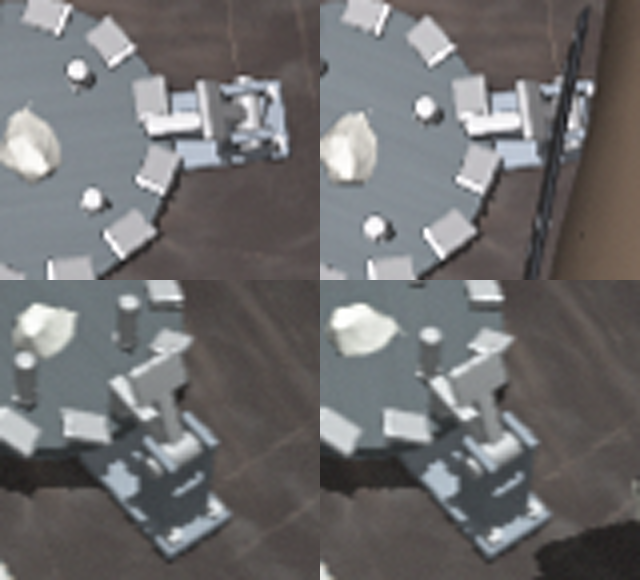

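View pics/s14.png

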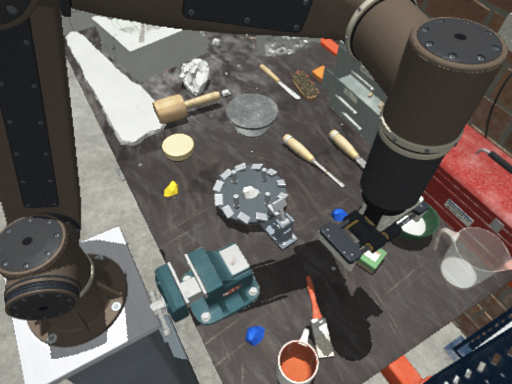

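View pics/t14.png

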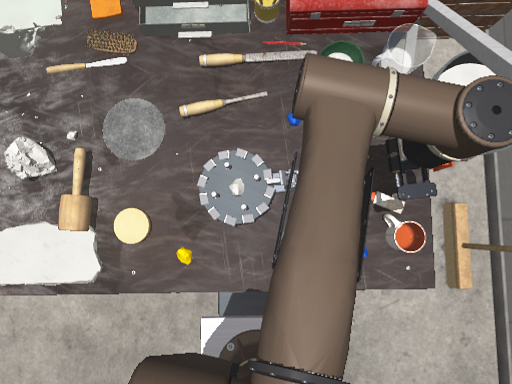

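The pawl looks the same as at the start, fully down, with the wheel at about -29.8°. The plaster is centred, the other objects haven't moved and the robot is clear, so I'm handing in.

```bash
python3 -c "
from station import job_done,get_state
print(job_done(), get_state()['t'])"
```

```text
the job is handed in; nothing more can be done
the job is handed in; nothing more can be done
```

I turned the wheel back one notch and set the pawl down in the next notch, then handed the job in at about 20 s. With the fingers closed, I pushed the thumb plate back until the pawl leaned on its stop. I then pushed peg1 to turn the wheel clockwise, and pushed the plate from outside so the pawl dropped.

**Failed first try:** I pushed the plate against its stop with about 15 N and pulled away quickly, and the pawl fell shut again. The wheel had not moved. The second try, softer and with a slow retreat, held.

**Last checks:**
- **Wheel:** the top and scene cameras both put it about 0.2° short of a full 30° turn from where it started, well within the pawl's play.
- **Pawl:** it looks the same as at the start, fully down.
- **Other objects:** the plaster is still at the middle of the wheel. The tape and brush look unmoved. The arm partly hid the box and brush in the last pictures, so I could not see all of them, but nothing in the moves came near them.
- **Robot:** it ended clear of everything, and the highest force I read was about 15 N.

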